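Load the sample changer and index it one click

TASK

Take the capped glass vial from the white tray, put it upright into the one empty cup of the sample changer's wheel and press it firmly down until it bottoms out on the seat, without forcing it. Then turn the wheel one click counter-clockwise (seen from above; the upright post at its rim is there for that), no further, and let go, with the vial left home in its cup. Do not shift the jar and the flask in the tray.

Things in the scene. Friction and masses are not known exactly. Their poses are not given: they have to be found in the camera images.
- vial_mid (a point): Centre, half-way up, of the loose capped vial in the tray: clear glass, 27.5 mm diameter, 80 mm tall, 50 g, foot chamfered; z up along it. The round white cap, flush with the glass, is the top 20 mm, its middle 30 mm above this point. Hold it there or just under: up to 34 mm of the foot goes into the cup. Five like vials are fixed in the wheel's other cups.
- pocket (a point): Centre of the mouth of the wheel's one empty cup, at its rim, 80 mm above the table; z up; turns with the wheel. Grey sleeve, 41 mm across at the rim, bore 30 mm, flared to 36 at the mouth. Two spring noses 11 mm down rub on the vial: it must be pushed in, drag 1 to 6 N. The firm rubber seat lies 18 to 34 mm below the rim, unmeasured: found by feel.
- changer: Sample changer, fixed: round white base, 244 mm across, carrying the wheel (200 mm); grey drive housing 85 mm high on its +x side. Origin: centre of the underside. On the seat the force on the vial rises sharply; press it there with 13 N or more for a moment (15 to 25 is right); over 32 N is forcing it.
- wheel (a joint): Wheel angle, rad: 0 at the start, growing counter-clockwise seen from above. A spring detent holds it at clicks 60 degrees (1.047) apart. Turning takes up to about 8 N at the post, most at the very start; past half-way it pulls itself on to the next click and stays there, damped.
- post (a point): Upright round steel post on an ear of the wheel's rim, for turning it: 12 mm diameter, free from 42 to 115 mm above the table. This point is on its axis, 100 mm up, 120 mm from the wheel's axis; starts 30 degrees clockwise (from above) of the empty cup. Vials in the wheel reach 140 mm above the table, centred 80 mm from the axis.
- axis (a point): Point on the wheel's vertical axis, 80 mm above the table (level with the cup rims). The empty cup starts 80 mm from it, on the changer's -x side.
- tray: White plastic tray, 110 x 250 mm (x, y), 16 mm high, floor 4 mm thick, fixed. The vial, an amber jar and an amber flask stand in it in a row along its y, about 80 mm apart, in any order. Origin: centre of the underside.
- jar: Short amber jar, 48 mm across, 50 mm tall, in the tray; leave alone. Origin: centre of the underside.
- flask: Amber bottle, 38 mm across, 105 mm tall, black cap, in the tray; leave alone. Origin: centre of the underside.
Mind the look-alikes: they are no part of the job. Leave any red or yellow look-alike of the part that bears vial_mid alone.

How it is judged:
On the way, in this order (a step that is already met when the one before it is completed fails the run):
1. the vial stands in the cup and is pressed onto the seat with 13 N or more, the wheel still at its first click (z of vial_mid in the frame of pocket below 0.0235 m and horizontal distance between vial_mid and pocket below 0.005 m and contact force between vial and changer above 13 N and value of joint wheel below 0.15 rad), for 0.1 s.
2. the wheel is turned to the next click (value of joint wheel between 0.95 and 1.15 rad), for 0.2 s.
At the end, for the whole second after the job is handed in: The wheel rests at the next click (1.047 rad, within 0.1 rad) and the vial stands at rest in its cup, at least 16.5 mm deep, within 5 mm of the cup's centre and upright within 0.1 rad, released (all of step 2 and z of vial_mid in the frame of pocket below 0.0235 m and horizontal distance between vial_mid and pocket below 0.005 m and angle between vial_mid's own z axis and vertical below 0.1 rad and linear speed of vial below 0.02 m/s); the robot touches nothing.
It fails at once if the vial is forced: more than 32 N between it and the changer (contact force between vial and changer above 32 N).
It fails at once if the wheel is turned well past one click (beyond 1.45 rad) or backwards (below -0.25 rad) (value of joint wheel above 1.45 rad or value of joint wheel below -0.25 rad).
It fails at once if the jar or the flask is moved by more than 25 mm (distance of any of jar, flask from where it was at the start of the episode above 0.025 m).
It also fails if it takes over 72 s, if anything falls off the work surface, if the arm or the gripper's body presses on something with over 40 N, if the wrist force passes 120 N, or if a joint passes its speed limit or range.

ROBOT

A 6-joint arm with a two-finger parallel gripper is mounted at the origin on the work surface. World frame = base frame: x ahead of the robot, y to its left, z up, the work surface at z = 0. Lengths are in m, angles in rad, forces in N, time in s.
With the tool pointing down it reaches from about 0.25 to 0.725 m from the base axis. Payload 4 kg.
Tool frame: the origin (TCP) lies at the very end of the fingers, on their centre line; the grasp point (between the pads) lies 19 mm behind it; z points along the fingers, y is the line along which they close (so a half turn about z gives the same grasp; the last joint's range is limited). The gripper opens to 85 mm and grips with 20 to 120 N. Pads are 22 mm wide; open, the fingers measure 114 mm over their backs; the gripper's body (76 mm by 85 mm) begins 54 mm behind the grasp point. The pads swing forward as they close: fully open they stand 13 mm farther back than shut.
Start: joints at [-1.234, 0.241, 0.005, 1.335, 0, 1.571], TCP at [0.165, -0.472, 0.231] pointing down, gripper open.
Joint ranges: [-2.72, 2.72], [-1.05, 1.87], [-1.09, 1.28], [-1.99, 2.15], [-1.42, 1.44], [-3.14, 3.14]. Speed limits (rad/s): [2.79, 2.79, 3.14, 3.14, 3.14, 3.14].

INTERFACE

Orientations are given as a unit quaternion [x, y, z, w].
In Python, from workcell import bot, vision, workorder, boxes_of gives the robot as it stands.
- The arm moves only by the tool send_rows, never from a script. Its argument "motion" is text: rows parted by semicolons, each of 5 numbers parted by spaces: the closure, from -1 (fully open) to 1 (shut), so that 0 is half open, then the shift along the tool's x, y, z in cm, then the turn about the tool's z in rad. In form: claw x y z twist; .... A call has 1 to 5 rows; each row is the pose to reach, as a shift and turn from the pose commanded when the call began, along the tool's axes at that moment; what a row does not reach only later rows make up. A row lasts 1/10 s, in which the tool goes at most 50 mm and 8.59 degrees, less where a joint would pass 70% of its speed; a pose out of reach is approached as far as the arm can. A call with a gripper value outside its range is refused whole. The fingers move at their own pace and stop on an object; the grip force is fixed at half the most. Time passes only in rows, so rows that repeat a pose let the fingers close. It gives the time, the measured TCP pose, the force, the opening and the grip force at its end, in the units of the state.
- bot.get_obs(): the state, without advancing time (a new reading comes with each control period).
- vision.camera(name): name is "scene" or "top" or "wrist"; returns the picture (480x640x3 uint8, red, green, blue); there is no depth.
- vision.camera_model(name): a dict with "fov_y" (degrees; the focal length in pixels is half the picture's height over the tangent of half this angle, whatever the lens; pixels are square), "cx", "cy" (the principal point, pixels), "world_from_camera" (4x4, takes a point from camera to world coordinates); the wrist camera has in their place "hand_eye" (4x4, takes a point from camera to tool coordinates, whose origin is the TCP and whose axes are the flange's). Camera axes: x right, y down, z forward; pixel columns grow to the right and rows downward; lengths in m; the calibration is good to about 2 mm. A picture is of the moment at which its call begins: read the wrist's pose just before it. camera_model takes no time and is no camera call.
- workorder.job_done(): hands the job in; it is judged then, once.
Trained networks look in the newest picture that a camera, given by its name, has taken for a name from the list of things; names that differ only in an ending like _2 or _b are one class to them, and where a whole thing is asked for, a point or a joint stands for the part that bears it (a point fixed in the world has none). Each returns a list of dicts, best first, with "conf" (0 to 1); they miss things now and then, are a little off and sometimes report something else, mostly with a low value. They report only what shows in the picture. A call takes as long as a camera call. They do not tell look-alikes from the thing itself.
- boxes_of(camera, target): "rect" ([centre column, centre row, width, height] in pixels, round what is visible of it).
The state is a dict: "clock": time; "joint_pos": joint angles; "joint_vel": joint speeds; "tau": joint torques, N m; "eef_pos": TCP position; "tool_rot": TCP orientation; "ft_force": force on the tool from outside, world axes, zero at the start; "ft_torque": the same for the moment, N m; "grip_width": finger opening in m; "grasp_force": force on a finger pad.
Only numpy, scipy, OpenCV 4.12 (cv2) and the standard library are available. Lean on these libraries where they do the work, as an engineer would, in place of code of your own. Each camera call takes 0.05 s, during which the arm holds its last target. There are 200 camera calls.

## Working session

There is one attempt and no reset: what is moved stays moved. The work goes in short steps, Python scripts to look and compute and a tool call to move; the robot and the scene stay as the last step left them, time stands still between calls to the robot, and variables do not carry over. Pictures are saved under pics/ and viewed, at most 14 in all, crops included, and the job is handed in when it is done.

Besides the shell and the picture viewer there is one more tool, called after "Call:" in YAML: its name, and indented under it one key for each argument. send_rows: Moves the arm, as the interface text tells. Its arguments: {"type":"object","properties":{"motion":{"type":"string"}},"required":["motion"]}

```bash
ls; mkdir -p pics; cat > h.py <<'E'
import numpy as np,cv2
from workcell import bot,vision,workorder,boxes_of
from scipy.spatial.transform import Rotation as R
def snap(n,f=None):
    o=bot.get_obs(); im=vision.camera(n)
    if f: cv2.imwrite('pics/'+f,cv2.cvtColor(im,cv2.COLOR_RGB2BGR))
    m=vision.camera_model(n)
    T=m.get('world_from_camera')
    if T is None:
        E=np.eye(4);E[:3,:3]=R.from_quat(o['tool_rot']).as_matrix();E[:3,3]=o['eef_pos'];T=E@np.array(m['hand_eye'])
    return im,m,np.array(T)
def ray(m,T,u,v):
    f=240/np.tan(np.radians(m['fov_y'])/2)
    d=T[:3,:3]@np.array([(u-m['cx'])/f,(v-m['cy'])/f,1]);return T[:3,3],d
def atz(m,T,u,v,z):
    p,d=ray(m,T,u,v);return p+d*(z-p[2])/d[2]
def proj(m,T,P):
    f=240/np.tan(np.radians(m['fov_y'])/2)
    c=np.linalg.inv(T)@np.append(P,1);return np.array([m['cx']+f*c[0]/c[2],m['cy']+f*c[1]/c[2]])
E
python3 - <<'E'
from h import *
np.set_printoptions(precision=4,suppress=True)
for n in ['top','scene']:
    im,m,T=snap(n,n+'0.png');print(n,m['fov_y'],m['cx'],m['cy'],T.tolist(),{k:v for k,v in m.items() if k not in('fov_y','cx','cy','world_from_camera')})
    for t in ['vial_mid','pocket','post','changer','tray','jar','flask']:
        for b in boxes_of(n,t)[:7]:print(t,round(b['conf'],2),np.round(b['rect'],1))
o=bot.get_obs();print(o)
E
```

```text
pics
top 55.89525202851267 326.17679373787837 232.05291478051112 [[-0.018742439480024773, -0.9878700944034426, 0.1541473241599462, 0.37894292090461895], [-0.99976536689676, 0.01684268085859936, -0.013621132672514275, 0.08636752268415827], [0.010859655433045455, -0.15436644934968635, -0.9879539803042683, 0.8312149060441687], [0.0, 0.0, 0.0, 1.0]] {}
vial_mid 0.89 [235.9 316.5  25.9  18.3]
vial_mid 0.66 [272.4 307.4  25.9  14.9]
vial_mid 0.58 [229.6 169.   22.1  22.6]
vial_mid 0.54 [242.7 245.4  24.2  16.9]
vial_mid 0.51 [446.1 167.9 140.5 189.2]
pocket 0.65 [452.1 180.2 124.1 139.9]
pocket 0.49 [284.8 233.4  22.4  24.5]
post 0.63 [453.  179.2 126.8 140.4]
changer 0.85 [446.8 166.8 143.6 185.7]
tray 0.91 [242.9 243.1 141.8  80.6]
jar 0.7 [196.3 240.5  27.2  31.2]
jar 0.64 [447.1 167.  140.3 185.2]
flask 0.96 [284.3 233.3  22.   25.8]
scene 42.136305389679464 318.5234051253603 247.16803443597811 [[0.19946271835372342, 0.7644765678009344, -0.6130172927986997, 1.1290388643172238], [0.9798985842830212, -0.1579464256591122, 0.12186751471020095, -0.06420449559388762], [-0.003659030892695654,
[... 263 characters left out ...]
09.3 233.6  24.2  38.9]
pocket 0.61 [200.6 312.1 137.8 154.9]
post 0.75 [199.6 312.4 135.6 154.3]
changer 0.84 [205.5 342.3 161.8 217. ]
tray 0.76 [412.5 256.9 159.7  91.1]
flask 0.62 [368.5 246.2  24.3  50.4]
{'clock': 0.8, 'joint_pos': array([-1.234 ,  0.2405,  0.005 ,  1.3352, -0.    ,  1.5708]), 'joint_vel': array([-0.0009, -0.0007,  0.0019,  0.    , -0.0009, -0.0016]), 'tau': array([  0.0021, -37.2153,  25.2678,   0.001 ,   0.0001,   0.    ]), 'eef_pos': array([ 0.1652, -0.4719,  0.2314]), 'tool_rot': array([0.9859, 0.1676, 0.    , 0.0001]), 'ft_force': array([0.391 , 1.2167, 0.0048]), 'ft_torque': array([ 0.0297,  0.0317, -0.0202]), 'grasp_force': 0.0, 'grip_width': 0.0852550809054656}
```

View pics/top0.png

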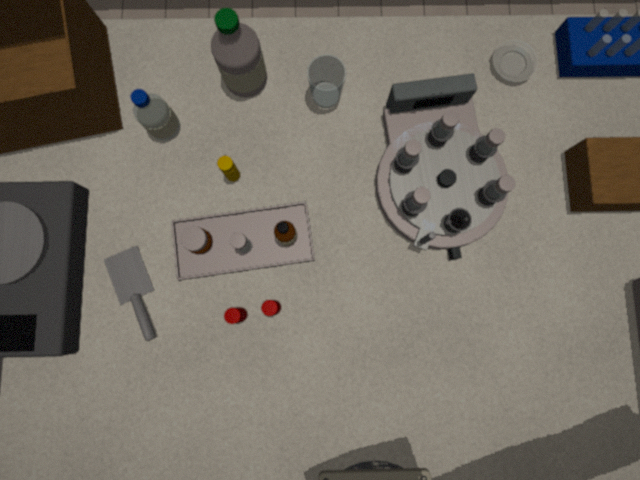

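View pics/scene0.png

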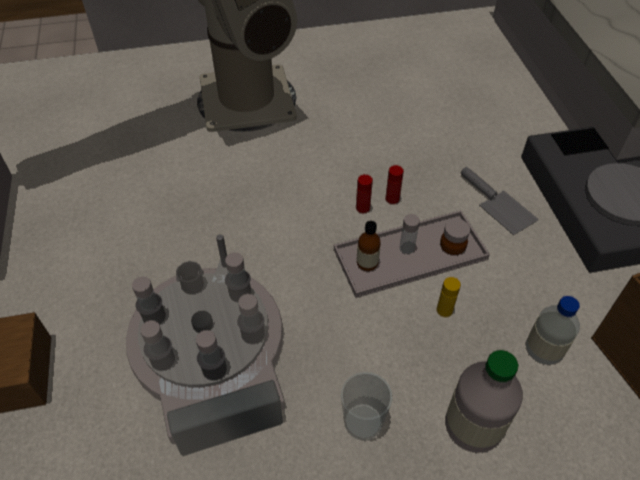

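```bash
python3 - <<'E'
from h import *
np.set_printoptions(precision=4,suppress=True)
it,mt,Tt=snap('top');is_,ms,Ts=snap('scene')
def tri(a,b):
    p,d=ray(mt,Tt,*a);q,e=ray(ms,Ts,*b);d/=np.linalg.norm(d);e/=np.linalg.norm(e)
    s=np.linalg.lstsq(np.c_[d,-e],q-p,rcond=None)[0];A=p+d*s[0];B=q+e*s[1];return (A+B)/2,np.linalg.norm(A-B)
print('vial box',tri((242.7,245.4),(409.1,235.4)))
print('captop',tri((238,239),(411,219)), atz(mt,Tt,238,239,.084),atz(ms,Ts,411,219,.084))
print('cup',atz(mt,Tt,459,217,.08),atz(ms,Ts,190,270,.08),tri((459,217),(190,270)))
print('hub',atz(mt,Tt,447,178,.08),atz(ms,Ts,203,318,.08),tri((447,178),(203,318)))
print('posttop',atz(mt,Tt,420,243,.115),atz(ms,Ts,221,237,.115))
a=cv2.resize(it[90:270,360:540],None,fx=4,fy=4,interpolation=cv2.INTER_CUBIC)[:600]
b=cv2.resize(is_[210:410,110:310],None,fx=3,fy=3,interpolation=cv2.INTER_CUBIC)
cv2.imwrite('pics/c1.png',cv2.convertScaleAbs(cv2.cvtColor(cv2.resize(it[110:270,370:520],None,fx=3.7,fy=3.7)[:600],cv2.COLOR_RGB2BGR),alpha=1.8))
cv2.imwrite('pics/c2.png',cv2.convertScaleAbs(cv2.cvtColor(b,cv2.COLOR_RGB2BGR),alpha=1.8))
E
```

```text
vial box (array([0.4818, 0.2241, 0.0362]), np.float64(0.0015107413939076278))
captop (array([0.4861, 0.2221, 0.0848]), np.float64(0.001483150541609391)) [0.4863 0.223  0.084 ] [0.4854 0.2217 0.084 ]
cup [ 0.5181 -0.1496  0.08  ] [ 0.5142 -0.1487  0.08  ] (array([ 0.5174, -0.1483,  0.084 ]), np.float64(5.808435418528626e-05))
hub [ 0.5866 -0.1333  0.08  ] [ 0.6075 -0.1363  0.08  ] (array([ 0.5927, -0.139 ,  0.0581]), np.float64(0.0014581000857953397))
posttop [ 0.4704 -0.0733  0.115 ] [ 0.4865 -0.0925  0.115 ]
```

View pics/c1.png

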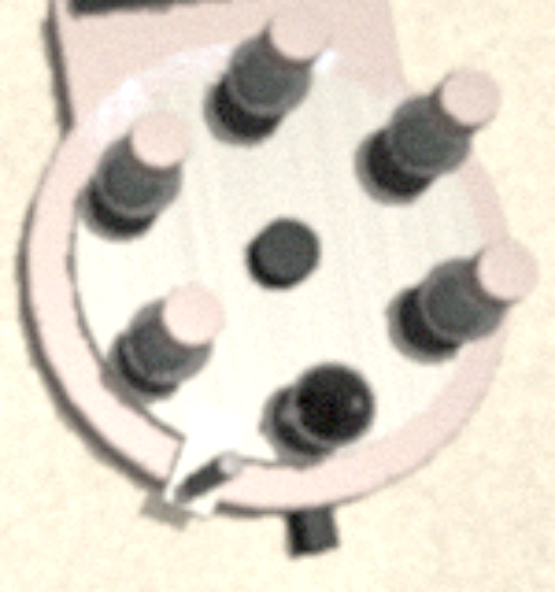

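```bash
python3 - <<'E'
from h import *
from scipy.optimize import least_squares
np.set_printoptions(precision=4,suppress=True)
mt=vision.camera_model('top');Tt=np.array(mt['world_from_camera']);ms=vision.camera_model('scene');Ts=np.array(ms['world_from_camera'])
f=lambda c:(370+c[0]/3.7-.4,110+c[1]/3.7-.4)
P=[atz(mt,Tt,*f(c),.14)[:2] for c in [(192,315),(161,138),(297,35),(469,100),(506,270)]]
P.append(atz(mt,Tt,*f((334,404)),.08)[:2])
# order from (192,315)=post side neighbour (ccw? see) -> going clockwise in image
def mod(p,s):
    a=p[2]+s*np.radians(60)*np.arange(6);return np.c_[p[0]+.08*np.cos(a),p[1]+.08*np.sin(a)]
for s in(1,-1):
    for a0 in (2,-2,3):
        r=least_squares(lambda p:(mod(p,s)-P).ravel(),[.59,-.138,a0]);
        print(s,r.x,r.cost);
        if r.cost<1e-4: print(mod(r.x,s)[5],(mod(r.x,s)-P)*1000)
print('post',atz(mt,Tt,*f((230,463)),.115),'P',np.array(P))
E
```

```text
1 [ 0.5912 -0.1374  0.0785] 0.03694202088521623
1 [ 0.5912 -0.1374  0.0027] 0.03694209696754647
1 [ 0.5912 -0.1374  0.311 ] 0.03696186188171591
-1 [ 0.5912 -0.1374  2.2285] 2.0531343313165687e-05
[ 0.5119 -0.1481] [[-1.2947 -0.1508]
 [-0.5052  1.1535]
 [ 2.4434 -0.419 ]
 [ 2.819  -1.343 ]
 [-0.3034 -2.0206]
 [-3.159   2.7799]]
-1 [ 0.5912 -0.1374 -4.0547] 2.053134331335414e-05
[ 0.5119 -0.1481] [[-1.2947 -0.1508]
 [-0.5053  1.1535]
 [ 2.4434 -0.419 ]
 [ 2.819  -1.343 ]
 [-0.3034 -2.0206]
 [-3.159   2.7799]]
-1 [ 0.5912 -0.1374  2.2285] 2.053134331299919e-05
[ 0.5119 -0.1481] [[-1.2947 -0.1508]
 [-0.5053  1.1535]
 [ 2.4434 -0.419 ]
 [ 2.819  -1.343 ]
 [-0.3034 -2.0206]
 [-3.159   2.7799]]
post [ 0.4834 -0.0929  0.115 ] P [[ 0.5435 -0.074 ]
 [ 0.622  -0.0646]
 [ 0.668  -0.1263]
 [ 0.6372 -0.1994]
 [ 0.5611 -0.2094]
 [ 0.515  -0.1509]]
```

View pics/c2.png

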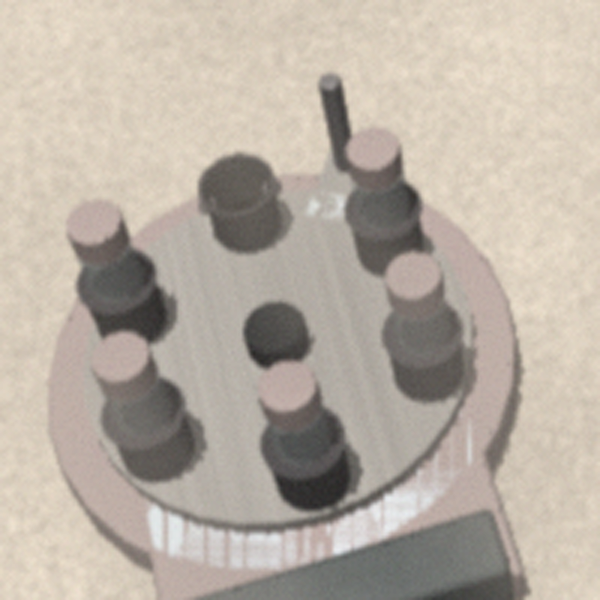

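Call:
send_rows:
  motion: "-1 17.7 -18.3 0 -0.75; -1 17.7 -18.3 0 -0.75; -1 17.7 -18.3 0 -0.75; -1 17.7 -18.3 0 -0.75; -1 17.7 -18.3 0 -0.75"

```text
clock: 1.4
eef_pos: [0.2702, -0.2432, 0.2315]
tool_rot: [0.855, 0.519, 0.0, 0.0]
ft_force: [1.9, -0.2, 0.3]
grip_width: 0.0855
grasp_force: 0.0
```

```bash
cat > go.py <<'E'
import sys
from h import *
def go(x,y,z,head):
    o=bot.get_obs();M=R.from_quat(o['tool_rot']).as_matrix()
    s=M.T@(np.array([x,y,z])-o['eef_pos'])*100
    h=np.arctan2(M[1,0],M[0,0]);tw=(h-head+np.pi)%(2*np.pi)-np.pi
    print('pos',np.round(o['eef_pos'],4),'tilt',np.round(M[:,2],3),'q',np.round(o['joint_pos'],2),'clock',o['clock'],'F',np.round(o['ft_force'],1))
    print('shift cm',np.round(s,2),'twist',round(tw,3))
if __name__=='__main__': go(*map(float,sys.argv[1:5]))
E
python3 go.py .484 .2225 .2 1.5708
```

```text
pos [ 0.2702 -0.2432  0.2315] tilt [ 0.001 -0.    -1.   ] q [-0.73 -0.03 -0.3   1.3   0.    1.32] clock 1.4 F [ 1.9 -0.2  0.3]
shift cm [51.18 -2.49  3.15] twist -0.479
```

Call:
send_rows:
  motion: "-1 51.2 -2.5 2.5 -0.479; -1 51.2 -2.5 2.5 -0.479; -1 51.2 -2.5 2.5 -0.479; -1 51.2 -2.5 2.5 -0.479; -1 51.2 -2.5 2.5 -0.479"

```text
clock: 1.9
eef_pos: [0.3757, -0.0164, 0.2195]
tool_rot: [0.709, 0.706, 0.0, 0.001]
ft_force: [1.8, -0.2, 0.7]
grip_width: 0.0854
grasp_force: 0.0
```

```bash
python3 go.py .484 .2225 .2 1.5708
```

```text
pos [ 0.3757 -0.0164  0.2195] tilt [ 0.002 -0.    -1.   ] q [-0.04 -0.   -0.3   1.27 -0.    1.53] clock 1.9 F [ 1.8 -0.2  0.7]
shift cm [23.94 10.72  1.96] twist -0.004
```

Call:
send_rows:
  motion: "-1 23.9 10.7 2 0; -1 23.9 10.7 2 0; -1 23.9 10.7 2 0; -1 23.9 10.7 2 0; -1 23.9 10.7 2 0"

```text
clock: 2.4
eef_pos: [0.4787, 0.2108, 0.2]
tool_rot: [0.709, 0.706, 0.0, 0.0]
ft_force: [1.1, -0.7, 0.7]
grip_width: 0.0851
grasp_force: 0.0
```

Call:
send_rows:
  motion: "-1 0 0 0 0; -1 0 0 0 0; -1 0 0 0 0"

```text
clock: 2.7
eef_pos: [0.4777, 0.2078, 0.2]
tool_rot: [0.709, 0.705, -0.0, -0.0]
ft_force: [-1.0, 0.3, 0.3]
grip_width: 0.0856
grasp_force: 0.0
```

```bash
python3 go.py .484 .2225 .2 1.5708; python3 - <<'E'
from h import *
im,m,T=snap('wrist','w1.png');np.set_printoptions(precision=4,suppress=True)
print(proj(m,T,[.484,.2225,.084]),T[:3,3],T[:3,2])
for b in boxes_of('wrist','vial_mid')[:5]:print(b['conf'],b['rect'])
for b in boxes_of('wrist','flask')[:3]:print(b['conf'],b['rect'])
E
```

```text
pos [0.4777 0.2078 0.2   ] tilt [-0.001 -0.001 -1.   ] q [ 0.41  0.3  -0.    1.27 -0.    1.99] clock 2.7 F [-1.   0.3  0.3]
shift cm [ 1.47  0.63 -0.  ] twist -0.005
[327.668  206.9088] [0.4785 0.2897 0.3419] [-0.0021 -0.3191 -0.9477]
0.97 [331.4, 196.2, 43.2, 59.4]
0.81 [180.8, 263.5, 65.9, 69.4]
0.74 [154.1, 182.4, 77.9, 60.1]
0.57 [525.1, 159.4, 87.2, 55.9]
0.91 [353.3, 297.4, 52.8, 95.8]
```

View pics/w1.png

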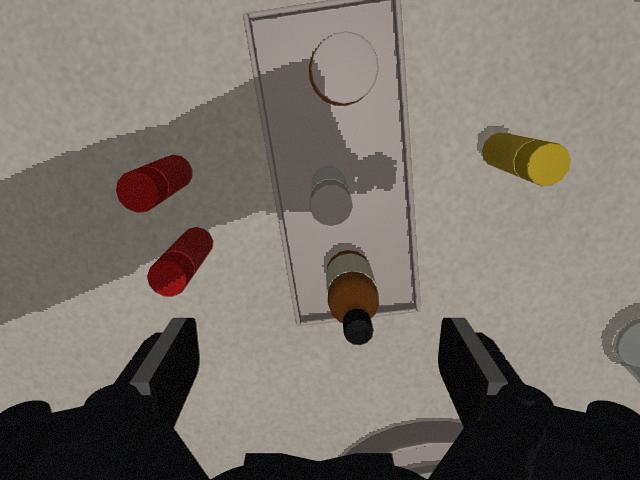

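Call:
send_rows:
  motion: "-1 1.62 0.83 0 0; -1 1.62 0.83 5 0; -1 1.62 0.83 10 0; -1 1.62 0.83 13 0; -1 1.62 0.83 15.2 0"

```text
clock: 3.35
eef_pos: [0.4851, 0.2229, 0.0461]
tool_rot: [0.709, 0.705, -0.001, -0.0]
ft_force: [-0.3, 0.5, 0.7]
grip_width: 0.0856
grasp_force: 0.0
```

Call:
send_rows:
  motion: "-1 0 0 0 0; -1 0 0 0 0"

```text
clock: 3.55
eef_pos: [0.4868, 0.2241, 0.0489]
tool_rot: [0.709, 0.705, 0.0, 0.0]
ft_force: [-0.3, 0.6, 0.4]
grip_width: 0.0856
grasp_force: 0.0
```

```bash
python3 go.py .486 .224 .048 1.5708
```

```text
pos [0.4868 0.2241 0.0489] tilt [ 0.  0. -1.] q [ 0.43  0.46 -0.19  0.92 -0.    2.01] clock 3.55 F [-0.3  0.6  0.4]
shift cm [-0.01 -0.08  0.09] twist -0.006
```

Call:
send_rows:
  motion: "0.3 0 0 0 0; 0.3 0 0 0 0; 1 0 0 0 0; 1 0 0 0 0; 1 0 0 0 0"

```text
clock: 4.05
eef_pos: [0.487, 0.225, 0.049]
tool_rot: [0.709, 0.705, 0.001, 0.0]
ft_force: [-0.3, -1.1, 3.8]
grip_width: 0.0261
grasp_force: 58.8
```

Call:
send_rows:
  motion: "1 0 0 0 0; 1 0 0 0 0; 1 0 0 0 0; 1 0 0 0 0; 1 0 0 0 0"

```text
clock: 4.55
eef_pos: [0.487, 0.225, 0.049]
tool_rot: [0.709, 0.705, 0.001, 0.0]
ft_force: [-1.2, -0.3, 5.3]
grip_width: 0.026
grasp_force: 58.9
```

```bash
python3 go.py .486 .224 .20 1.5708
```

```text
pos [0.487 0.225 0.049] tilt [ 0.001  0.001 -1.   ] q [ 0.43  0.46 -0.19  0.92 -0.    2.01] clock 4.55 F [-1.2 -0.3  5.3]
shift cm [ -0.09  -0.08 -15.1 ] twist -0.005
```

Call:
send_rows:
  motion: "1 0 0 -3 0; 1 0 0 -8 0; 1 0 0 -13 0; 1 0 0 -18 0; 1 0 0 -18.6 0"

```text
clock: 5.05
eef_pos: [0.4897, 0.2262, 0.2413]
tool_rot: [0.709, 0.705, 0.006, 0.002]
ft_force: [0.9, 0.6, -0.4]
grip_width: 0.026
grasp_force: 59.1
```

```bash
python3 go.py .5145 -.149 .235 1.5708; python3 - <<'E'
from h import *
im,m,T=snap('wrist','w2.png')
E
```

```text
pos [0.4897 0.2262 0.2413] tilt [ 0.012  0.005 -1.   ] q [ 0.43  0.31  0.12  1.37 -0.    2.01] clock 5.05 F [ 0.9  0.6 -0.4]
shift cm [-37.52   2.65   0.46] twist -0.005
```

View pics/w2.png

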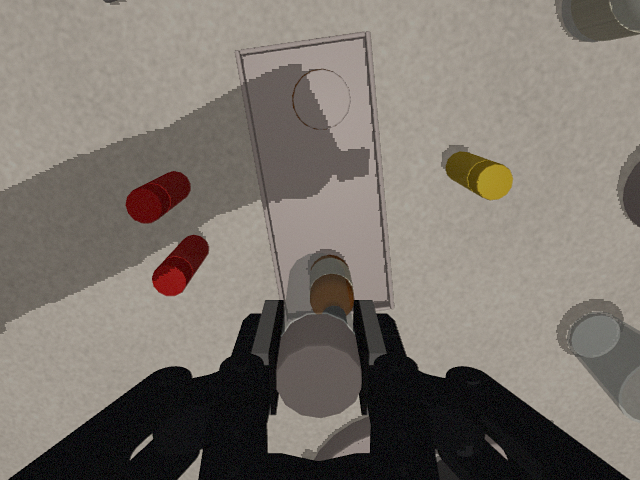

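Call:
send_rows:
  motion: "1 -41.6 2.5 -1.9 0; 1 -41.6 2.5 -1.9 0; 1 -41.6 2.5 -1.9 0; 1 -41.6 2.5 -1.9 0; 1 -41.6 2.5 -1.9 0"

```text
clock: 5.6
eef_pos: [0.499, -0.0264, 0.2434]
tool_rot: [0.709, 0.706, -0.001, -0.001]
ft_force: [1.7, 0.2, -1.5]
grip_width: 0.0261
grasp_force: 59.0
```

```bash
python3 go.py .5145 -.19 .26 1.5708
```

```text
pos [ 0.499  -0.0264  0.2434] tilt [-0.003  0.    -1.   ] q [-0.05  0.24  0.03  1.37  0.    1.52] clock 5.6 F [ 1.7  0.2 -1.5]
shift cm [-16.36   1.61  -1.66] twist -0.004
```

Call:
send_rows:
  motion: "1 -16.4 1.6 -1.6 0; 1 -16.4 1.6 -1.6 0; 1 -16.4 1.6 -1.6 0; 1 -16.4 1.6 -1.6 0; 1 -16.4 1.6 -1.6 0"

```text
clock: 6.1
eef_pos: [0.5147, -0.1908, 0.2593]
tool_rot: [0.71, 0.704, -0.001, -0.001]
ft_force: [-0.2, -0.3, -0.5]
grip_width: 0.0259
grasp_force: 59.0
```

Call:
send_rows:
  motion: "1 0 0 0 0; 1 0 0 0 0; 1 0 0 0 0"

```text
clock: 6.4
eef_pos: [0.5154, -0.187, 0.2612]
tool_rot: [0.708, 0.706, -0.0, -0.0]
ft_force: [0.2, 0.1, -0.0]
grip_width: 0.0261
grasp_force: 59.0
```

```bash
python3 go.py .5145 -.149 .20 1.5708; python3 - <<'E'
from h import *
np.set_printoptions(precision=4,suppress=True)
im,m,T=snap('wrist','w3.png');np.save('T3.npy',T);o=bot.get_obs()
M=R.from_quat(o['tool_rot']).as_matrix()
print('cup',proj(m,T,[.5145,-.149,.08]),'post',proj(m,T,[.484,-.093,.115]),'captop expected',proj(m,T,o['eef_pos']+M@[0,0,-.035]),proj(m,T,o['eef_pos']+M@[0.01,0,-.035]))
E
```

```text
pos [ 0.5154 -0.187   0.2612] tilt [-0.001  0.001 -1.   ] q [-0.35  0.33  0.2   1.45  0.    1.23] clock 6.4 F [ 0.2  0.1 -0. ]
shift cm [ 3.8  -0.09  6.12] twist -0.003
cup [316.5364 155.8114] post [268.2213  75.1601] captop expected [317.5584 380.8361] [317.5053 352.3961]
```

View pics/w3.png

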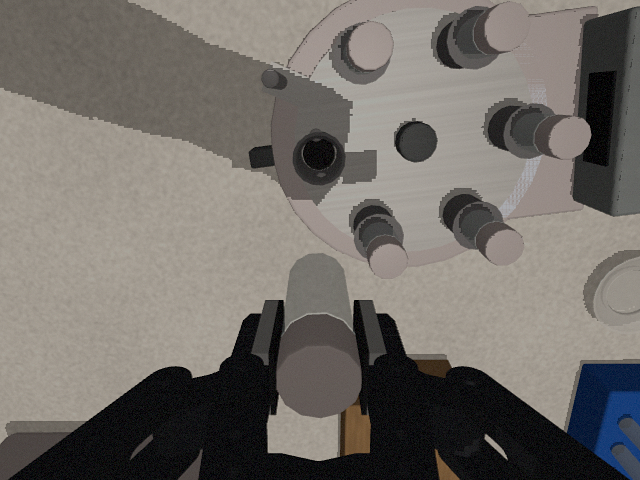

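```bash
python3 - <<'E'
import cv2,numpy as np
im=cv2.imread('pics/w3.png')
a=cv2.convertScaleAbs(cv2.resize(im[120:200,270:370],None,fx=4,fy=4,interpolation=cv2.INTER_CUBIC),alpha=2.5)
b=cv2.convertScaleAbs(cv2.resize(im[310:430,260:380],None,fx=3.333,fy=3.333,interpolation=cv2.INTER_CUBIC)[:400],alpha=1.5)
b=cv2.copyMakeBorder(b,0,0,0,0,0);a=cv2.copyMakeBorder(a,0,400-a.shape[0],0,0,0)
cv2.imwrite('pics/c3.png',np.hstack([a,b]))
E
```

```text
(no output)
```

View pics/c3.png

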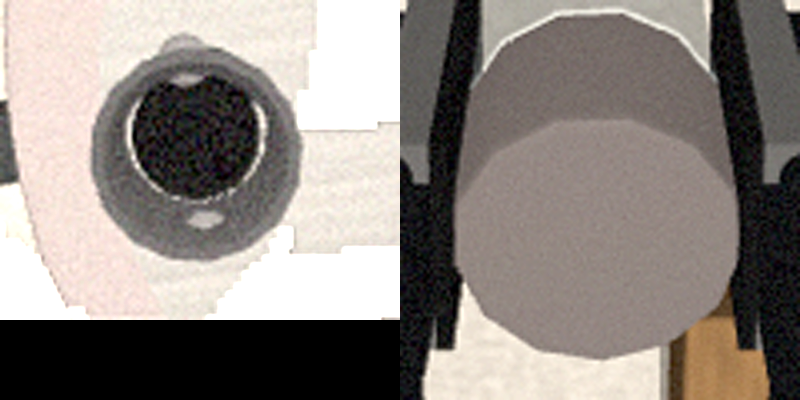

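```bash
python3 - <<'E'
from h import *
np.set_printoptions(precision=4,suppress=True)
m=vision.camera_model('wrist');T=np.load('T3.npy')
print(atz(m,T,319.1,158.2,.08),'post',atz(m,T,269,77,.115), atz(m,T,416,142,.08), 'vial',atz(m,T,319.2,381.6,.2612+.035))
E
python3 go.py .516 -.150 .17 1.5708
```

```text
[ 0.5164 -0.1508  0.08  ] post [ 0.4845 -0.0941  0.115 ] [ 0.5895 -0.139   0.08  ] vial [ 0.516  -0.1876  0.2962]
pos [ 0.5155 -0.1872  0.2614] tilt [-0.  0. -1.] q [-0.35  0.33  0.2   1.45  0.    1.23] clock 6.45 F [ 0.3  0.5 -0.4]
shift cm [3.71 0.05 9.14] twist -0.003
```

Call:
send_rows:
  motion: "1 3.68 0.05 3 0; 1 3.68 0.05 8 0; 1 3.68 0.05 13.1 0; 1 3.68 0.05 13.1 0; 1 3.68 0.05 13.1 0"

```text
clock: 6.95
eef_pos: [0.5158, -0.1511, 0.1308]
tool_rot: [0.708, 0.706, -0.0, -0.001]
ft_force: [0.9, -0.3, 0.1]
grip_width: 0.026
grasp_force: 59.7
```

```bash
python3 go.py .5159 -.1504 .110 1.5708; python3 - <<'E'
from h import *
im,m,T=snap('scene');cv2.imwrite('pics/s2.png',cv2.convertScaleAbs(cv2.cvtColor(cv2.resize(im[170:340,100:310],None,fx=3,fy=3,interpolation=cv2.INTER_CUBIC),cv2.COLOR_RGB2BGR),alpha=1.8))
E
```

```text
pos [ 0.5158 -0.1511  0.1308] tilt [-0.002  0.    -1.   ] q [-0.28  0.38 -0.07  1.12 -0.    1.29] clock 6.95 F [ 0.9 -0.3  0.1]
shift cm [0.07 0.01 2.08] twist -0.004
```

View pics/s2.png

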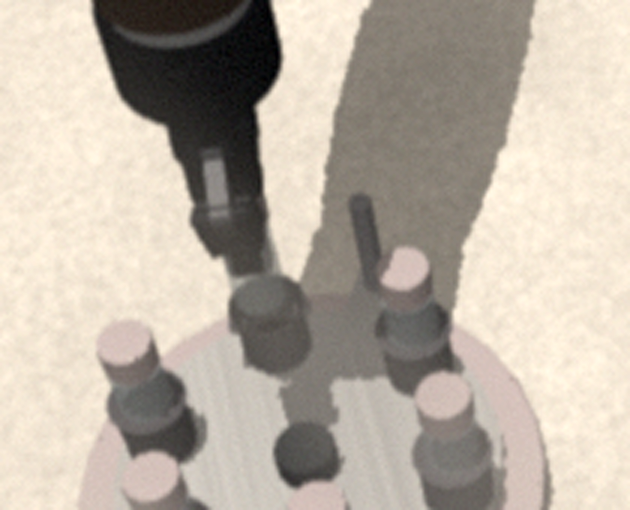

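Call:
send_rows:
  motion: "1 0.05 0 0.4 0; 1 0.05 0 0.7 0; 1 0.05 0 1.0 0; 1 0.05 0 1.3 0; 1 0.05 0 1.5 0"

```text
clock: 7.5
eef_pos: [0.5162, -0.1514, 0.1157]
tool_rot: [0.709, 0.705, 0.0, 0.0]
ft_force: [-1.0, 2.0, 6.0]
grip_width: 0.0261
grasp_force: 60.6
```

Call:
send_rows:
  motion: "1 0 0 0.1 0; 1 0 0 0.2 0; 1 0 0 0.3 0"

```text
clock: 7.8
eef_pos: [0.5168, -0.1509, 0.1136]
tool_rot: [0.709, 0.705, 0.001, 0.0]
ft_force: [0.6, 2.5, 0.5]
grip_width: 0.0262
grasp_force: 60.2
```

Call:
send_rows:
  motion: "1 0 0 0.1 0; 1 0 0 0.2 0; 1 0 0 0.3 0; 1 0 0 0.4 0"

```text
clock: 8.2
eef_pos: [0.5162, -0.1512, 0.1084]
tool_rot: [0.709, 0.705, 0.0, -0.0]
ft_force: [1.3, 3.0, 3.3]
grip_width: 0.0261
grasp_force: 60.3
```

Call:
send_rows:
  motion: "1 0 0 0.05 0; 1 0 0 0.1 0; 1 0 0 0.1 0"

```text
clock: 8.5
eef_pos: [0.516, -0.1513, 0.1072]
tool_rot: [0.709, 0.705, -0.0, -0.0]
ft_force: [0.9, 3.5, 1.6]
grip_width: 0.0262
grasp_force: 60.2
```

Call:
send_rows:
  motion: "1 0 0 0.05 0; 1 0 0 0.1 0; 1 0 0 0.1 0"

```text
clock: 8.8
eef_pos: [0.5159, -0.1513, 0.1063]
tool_rot: [0.709, 0.705, -0.0, -0.0]
ft_force: [-0.3, 3.3, 2.5]
grip_width: 0.0262
grasp_force: 60.2
```

Call:
send_rows:
  motion: "1 0.03 0 0.05 0; 1 0.03 0 0.1 0; 1 0.03 0 0.1 0"

```text
clock: 9.1
eef_pos: [0.516, -0.1512, 0.1053]
tool_rot: [0.709, 0.705, -0.0, -0.0]
ft_force: [-0.9, 2.5, 2.6]
grip_width: 0.026
grasp_force: 60.2
```

Call:
send_rows:
  motion: "1 0.03 0 0.05 0; 1 0.03 0 0.1 0; 1 0.03 0 0.1 0"

```text
clock: 9.4
eef_pos: [0.5161, -0.151, 0.1043]
tool_rot: [0.709, 0.705, -0.0, 0.0]
ft_force: [0.7, 1.6, 1.0]
grip_width: 0.0265
grasp_force: 60.2
```

Call:
send_rows:
  motion: "1 0 0 0.05 0; 1 0 0 0.1 0; 1 0 0 0.1 0"

```text
clock: 9.7
eef_pos: [0.5161, -0.1509, 0.1034]
tool_rot: [0.709, 0.705, -0.0, 0.0]
ft_force: [0.4, 2.7, 2.5]
grip_width: 0.0261
grasp_force: 60.3
```

Call:
send_rows:
  motion: "1 0 0 0.05 0; 1 0 0 0.1 0; 1 0 0 0.1 0"

```text
clock: 10.0
eef_pos: [0.5162, -0.1508, 0.1024]
tool_rot: [0.709, 0.705, 0.0, 0.0]
ft_force: [-0.0, 1.9, 2.2]
grip_width: 0.026
grasp_force: 60.2
```

Call:
send_rows:
  motion: "1 0 0 0.05 0; 1 0 0 0.1 0; 1 0 0 0.1 0"

```text
clock: 10.3
eef_pos: [0.5162, -0.1508, 0.1014]
tool_rot: [0.709, 0.705, 0.0, 0.0]
ft_force: [0.0, 1.7, 2.0]
grip_width: 0.0261
grasp_force: 60.2
```

Call:
send_rows:
  motion: "1 0 0 0.05 0; 1 0 0 0.1 0; 1 0 0 0.1 0"

```text
clock: 10.6
eef_pos: [0.5162, -0.1508, 0.1003]
tool_rot: [0.709, 0.705, 0.0, -0.0]
ft_force: [0.1, 2.0, 1.8]
grip_width: 0.0261
grasp_force: 60.2
```

Call:
send_rows:
  motion: "1 0 0 0.05 0; 1 0 0 0.1 0; 1 0 0 0.1 0"

```text
clock: 10.9
eef_pos: [0.5162, -0.1508, 0.0994]
tool_rot: [0.709, 0.705, 0.0, -0.0]
ft_force: [-0.1, 1.3, 2.3]
grip_width: 0.0263
grasp_force: 60.2
```

Call:
send_rows:
  motion: "1 0 0 0.05 0; 1 0 0 0.1 0; 1 0 0 0.1 0"

```text
clock: 11.2
eef_pos: [0.5161, -0.1508, 0.0984]
tool_rot: [0.709, 0.705, -0.0, -0.0]
ft_force: [-0.3, 2.0, 2.5]
grip_width: 0.0263
grasp_force: 60.2
```

Call:
send_rows:
  motion: "1 0 0 0.05 0; 1 0 0 0.1 0; 1 0 0 0.1 0"

```text
clock: 11.5
eef_pos: [0.5161, -0.1508, 0.0973]
tool_rot: [0.709, 0.705, 0.0, -0.0]
ft_force: [1.0, 1.3, 1.3]
grip_width: 0.0261
grasp_force: 60.2
```

Call:
send_rows:
  motion: "1 0 0 0.05 0; 1 0 0 0.1 0; 1 0 0 0.1 0"

```text
clock: 11.8
eef_pos: [0.5161, -0.1508, 0.0964]
tool_rot: [0.709, 0.705, 0.0, -0.0]
ft_force: [-0.2, 1.3, 1.1]
grip_width: 0.0261
grasp_force: 60.2
```

Call:
send_rows:
  motion: "1 0 0 0.05 0; 1 0 0 0.1 0; 1 0 0 0.1 0"

```text
clock: 12.1
eef_pos: [0.5161, -0.1508, 0.0953]
tool_rot: [0.709, 0.705, 0.0, -0.0]
ft_force: [0.2, 1.5, 2.1]
grip_width: 0.0258
grasp_force: 60.2
```

Call:
send_rows:
  motion: "1 0 0 0.05 0; 1 0 0 0.1 0; 1 0 0 0.1 0"

```text
clock: 12.4
eef_pos: [0.5161, -0.1508, 0.0943]
tool_rot: [0.709, 0.705, -0.0, -0.0]
ft_force: [-0.3, 1.4, 1.0]
grip_width: 0.026
grasp_force: 60.2
```

Call:
send_rows:
  motion: "1 0 0 0.05 0; 1 0 0 0.1 0; 1 0 0 0.1 0"

```text
clock: 12.7
eef_pos: [0.5162, -0.1508, 0.0935]
tool_rot: [0.709, 0.705, 0.0, 0.0]
ft_force: [-0.6, 1.4, 3.8]
grip_width: 0.026
grasp_force: 60.3
```

```bash
python3 - <<'E'
from h import *
im,m,T=snap('wrist','w4.png')
a=cv2.imread('pics/w3.png')[250:430,240:400];b=cv2.imread('pics/w4.png')[250:430,240:400]
cv2.imwrite('pics/c4.png',cv2.convertScaleAbs(cv2.resize(np.hstack([a,b]),None,fx=2.5,fy=2.5),alpha=1.6))
E
```

```text
(no output)
```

View pics/c4.png

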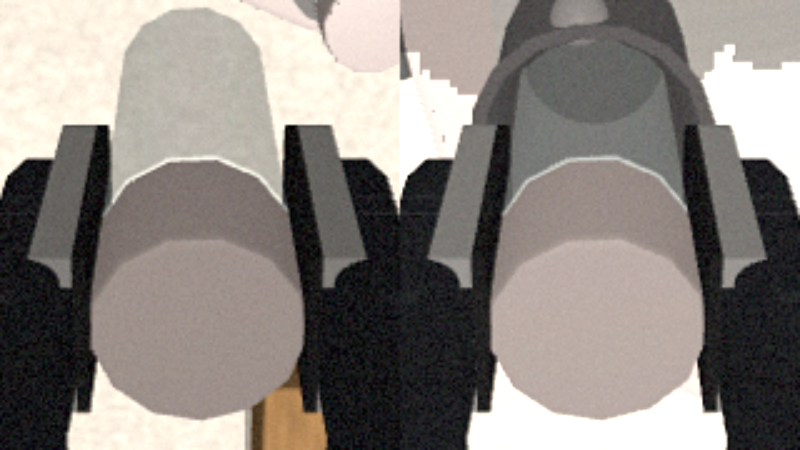

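Call:
send_rows:
  motion: "1 0 0 0.05 0; 1 0 0 0.05 0; 1 0 0 0.05 0"

```text
clock: 13.05
eef_pos: [0.5162, -0.1509, 0.0934]
tool_rot: [0.709, 0.705, 0.0, 0.0]
ft_force: [-1.0, 2.3, 5.2]
grip_width: 0.0262
grasp_force: 60.3
```

Call:
send_rows:
  motion: "1 0 0 0.05 0; 1 0 0 0.05 0; 1 0 0 0.05 0"

```text
clock: 13.35
eef_pos: [0.5162, -0.1509, 0.0933]
tool_rot: [0.709, 0.705, 0.0, 0.0]
ft_force: [-1.0, 2.6, 7.6]
grip_width: 0.0263
grasp_force: 60.6
```

Call:
send_rows:
  motion: "1 0 0 0.05 0; 1 0 0 0.05 0; 1 0 0 0.05 0"

```text
clock: 13.65
eef_pos: [0.5162, -0.1509, 0.0931]
tool_rot: [0.709, 0.705, 0.0, 0.0]
ft_force: [-1.8, 2.8, 9.5]
grip_width: 0.0262
grasp_force: 61.0
```

Call:
send_rows:
  motion: "1 0 0 0.05 0; 1 0 0 0.1 0; 1 0 0 0.15 0; 1 0 0 0.15 0"

```text
clock: 14.05
eef_pos: [0.5162, -0.151, 0.0928]
tool_rot: [0.709, 0.705, 0.0, 0.001]
ft_force: [-5.5, 3.0, 16.7]
grip_width: 0.0262
grasp_force: 61.8
```

Call:
send_rows:
  motion: "1 0 0 0.04 0; 1 0 0 0.06 0; 1 0 0 0.06 0; 1 0 0 0.06 0"

```text
clock: 14.45
eef_pos: [0.5163, -0.151, 0.0926]
tool_rot: [0.709, 0.705, 0.0, 0.001]
ft_force: [-5.9, 2.5, 18.4]
grip_width: 0.0259
grasp_force: 62.1
```

```bash
python3 -c "
from h import *
for i in range(3):
    vision.camera('top');print(bot.get_obs()['ft_force'])"
```

```text
[-5.59871541  3.57271823 18.71795379]
[-4.88917994  3.90406029 19.29065813]
[-5.03215198  2.99970827 18.3437794 ]
```

Call:
send_rows:
  motion: "1 0 0 -0.1 0; 1 0 0 -0.2 0; 1 0 0 -0.3 0; 1 0 0 -0.3 0; 1 0 0 -0.3 0"

```text
clock: 15.1
eef_pos: [0.5162, -0.1509, 0.0933]
tool_rot: [0.709, 0.705, 0.0, 0.0]
ft_force: [-1.4, 2.2, 6.5]
grip_width: 0.0262
grasp_force: 60.4
```

Call:
send_rows:
  motion: "-0.2 0 0 0 0; -0.2 0 0 0 0; -0.2 0 0 0 0; -0.2 0 0 0 0; -0.2 0 0 0 0"

```text
clock: 15.6
eef_pos: [0.516, -0.1509, 0.0926]
tool_rot: [0.709, 0.705, -0.0, -0.0]
ft_force: [0.4, -0.6, 0.7]
grip_width: 0.0515
grasp_force: 0.0
```

Call:
send_rows:
  motion: "-0.2 0 0 -2 0; -0.2 0 0 -5 0; -0.2 0 0 -8.5 0; -0.2 0 0 -8.5 0"

```text
clock: 16.0
eef_pos: [0.5194, -0.1518, 0.1831]
tool_rot: [0.709, 0.705, 0.002, 0.004]
ft_force: [0.6, 0.2, 0.2]
grip_width: 0.0513
grasp_force: 0.0
```

```bash
python3 go.py .49 -.04 .17 1.5708; python3 - <<'E'
from h import *
im,m,T=snap('scene');cv2.imwrite('pics/s3.png',cv2.convertScaleAbs(cv2.cvtColor(cv2.resize(im[170:390,100:310],None,fx=2.7,fy=2.7,interpolation=cv2.INTER_CUBIC),cv2.COLOR_RGB2BGR),alpha=1.8))
E
```

```text
pos [ 0.5194 -0.1518  0.1831] tilt [ 0.01  -0.003 -1.   ] q [-0.28  0.34  0.01  1.23 -0.    1.29] clock 16.0 F [0.6 0.2 0.2]
shift cm [11.17 -3.01  1.25] twist -0.005
```

View pics/s3.png

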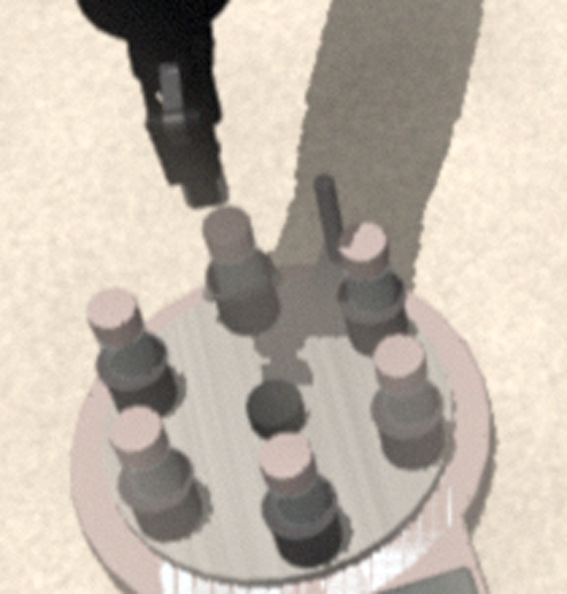

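Call:
send_rows:
  motion: "1 9.7 -3.5 1 0; 1 9.7 -3.5 1 0; 1 9.7 -3.5 1 0; 1 9.7 -3.5 1 0; 1 9.7 -3.5 1 0"

```text
clock: 16.55
eef_pos: [0.4819, -0.0542, 0.1675]
tool_rot: [0.709, 0.705, -0.0, 0.0]
ft_force: [-0.0, 0.2, 0.8]
grip_width: 0.0
grasp_force: 0.0
```

```bash
python3 go.py .484 -.055 .082 1.5708; python3 - <<'E'
from h import *
np.set_printoptions(precision=4,suppress=True)
im,m,T=snap('top','t4.png')
for t in['post','vial_mid']:
    for b in boxes_of('top',t)[:7]:print(t,round(b['conf'],2),np.round(b['rect'],1))
E
```

```text
pos [ 0.4819 -0.0542  0.1675] tilt [-0.    -0.001 -1.   ] q [-0.11  0.25 -0.15  1.17 -0.    1.46] clock 16.55 F [-0.   0.2  0.8]
shift cm [-0.08  0.21  8.55] twist -0.005
post 0.72 [414.9 167.1  51.8  90.8]
vial_mid 0.75 [271.8 309.6  21.5  18.6]
vial_mid 0.58 [227.9 171.   21.3  25.2]
vial_mid 0.56 [419.9 162.5  64.6 107. ]
vial_mid 0.54 [235.2 316.9  24.9  16.3]
```

Call:
send_rows:
  motion: "1 0 0.15 4 0; 1 0 0.15 8 0; 1 0 0.15 8.6 0; 1 0 0.15 8.6 0; 1 0 0.15 8.6 0"

```text
clock: 17.2
eef_pos: [0.4846, -0.0542, 0.0834]
tool_rot: [0.709, 0.705, 0.001, 0.001]
ft_force: [-0.5, 0.1, 0.3]
grip_width: -0.0
grasp_force: 0.0
```

Call:
send_rows:
  motion: "1 -0.5 0 0 0; 1 -1 0 0 0; 1 -1.5 0 0 0; 1 -2 0 0 0; 1 -2.2 0 0 0"

```text
clock: 17.7
eef_pos: [0.4831, -0.0764, 0.0821]
tool_rot: [0.709, 0.705, 0.0, 0.0]
ft_force: [-0.4, -0.4, -0.0]
grip_width: -0.0004
grasp_force: 0.0
```

```bash
python3 go.py .478 -.0971 .082 1.5708
```

```text
pos [ 0.4831 -0.0764  0.0821] tilt [ 0. -0. -1.] q [-0.16  0.34 -0.27  0.96 -0.    1.42] clock 17.7 F [-0.4 -0.4 -0. ]
shift cm [-2.08 -0.5   0.01] twist -0.006
```

Now push along the arc.

Call:
send_rows:
  motion: "1 -0.5 -0.15 0 0; 1 -1 -0.3 0 0; 1 -1.5 -0.4 0 0; 1 -2.1 -0.5 0 0; 1 -2.1 -0.5 0 0"

```text
clock: 18.2
eef_pos: [0.4767, -0.0936, 0.0819]
tool_rot: [0.708, 0.706, 0.001, -0.003]
ft_force: [-2.3, 2.8, 1.6]
grip_width: 0.0001
grasp_force: 1.7
```

```bash
python3 go.py .4767 -.1387 .082 1.5708
```

```text
pos [ 0.4767 -0.0936  0.0819] tilt [-0.002  0.006 -1.   ] q [-0.2   0.34 -0.28  0.96  0.01  1.38] clock 18.2 F [-2.3  2.8  1.6]
shift cm [-4.51  0.01 -0.04] twist -0.002
```

Call:
send_rows:
  motion: "1 -1 -0.1 0 0; 1 -2 -0.2 0 0; 1 -3 -0.2 0 0; 1 -4.1 -0.1 0 0; 1 -4.1 -0.1 0 0"

```text
clock: 18.7
eef_pos: [0.4752, -0.1371, 0.0814]
tool_rot: [0.709, 0.705, -0.0, -0.001]
ft_force: [0.4, -0.7, -0.5]
grip_width: -0.0
grasp_force: 0.0
```

```bash
python3 go.py .4814 -.1591 .082 1.5708
```

```text
pos [ 0.4752 -0.1371  0.0814] tilt [-0.003  0.001 -1.   ] q [-0.28  0.35 -0.26  0.96  0.    1.29] clock 18.7 F [ 0.4 -0.7 -0.5]
shift cm [-2.19  0.63 -0.06] twist -0.005
```

Call:
send_rows:
  motion: "1 -0.7 0.2 0 0; 1 -1.4 0.4 0 0; 1 -2.1 0.6 0 0; 1 -2.1 0.6 0 0"

```text
clock: 19.1
eef_pos: [0.4829, -0.1597, 0.0818]
tool_rot: [0.709, 0.705, -0.0, 0.0]
ft_force: [0.1, 0.1, 0.1]
grip_width: -0.0
grasp_force: 0.0
```

Call:
send_rows:
  motion: "1 1.5 -2 0 0; 1 3 -4 0 0; 1 3 -6 -3 0; 1 3 -8 -8 0; 1 3 -8 -12 0"

```text
clock: 19.6
eef_pos: [0.4006, -0.1283, 0.203]
tool_rot: [0.709, 0.705, -0.001, -0.0]
ft_force: [1.8, -1.1, 0.1]
grip_width: -0.0001
grasp_force: 0.0
```

```bash
python3 - <<'E'
from h import *
im,m,T=snap('scene');a=im[200:400,110:310]
im2,m2,T2=snap('top');b=im2[110:270,370:530]
f=lambda i:cv2.resize(i,(400,400),interpolation=cv2.INTER_CUBIC)
cv2.imwrite('pics/s5.png',cv2.convertScaleAbs(cv2.cvtColor(np.hstack([f(a),f(b)]),cv2.COLOR_RGB2BGR),alpha=1.8))
print('expected post top px at click',proj(m,T,[.501,-.213,.115]),proj(m2,T2,[.501,-.213,.115]))
o=bot.get_obs();print(o['eef_pos'],o['ft_force'],o['clock'])
E
```

```text
expected post top px at click [143.45128449 256.39254491] [505.29220248 222.72709459]
[ 0.40676878 -0.13013516  0.20822992] [ 0.4317008   0.08253704 -0.04345569] 19.7
```

View pics/s5.png

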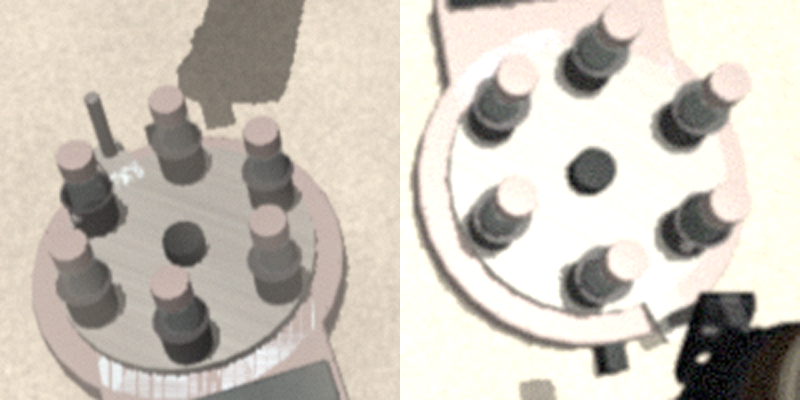

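```bash
cat > ang.py <<'E'
from h import *
im,m,T=snap('scene')
A=np.array([.5955,-.139])
# dark post: score each wheel angle by darkness along projected post vs sides
g=cv2.cvtColor(im,cv2.COLOR_RGB2GRAY).astype(float);best=[]
for d in np.arange(-10,80,1.):
    t=np.radians(158+d);s=0
    for z in np.arange(.07,.113,.002):
        P=[A[0]+.12*np.cos(t),A[1]+.12*np.sin(t),z];u,v=proj(m,T,P)
        q=lambda x:g[int(round(v)),int(round(x))]
        s+=q(u)-.5*(q(u-9)+q(u+9))
    best.append((round(s),d))
print(sorted(best)[:4],bot.get_obs()['clock'])
E
python3 ang.py; sleep 1; python3 -c "
from h import *
for i in range(10): vision.camera('top')"; python3 ang.py
```

```text
[(-1498, np.float64(50.0)), (-1446, np.float64(53.0)), (-1435, np.float64(51.0)), (-1407, np.float64(52.0))] 19.75
[(-1587, np.float64(59.0)), (-1558, np.float64(62.0)), (-1529, np.float64(60.0)), (-1521, np.float64(61.0))] 20.3
```

Call:
send_rows:
  motion: "1 0 0 -2 0; 1 0 0 -2 0; 1 0 0 -2 0; 1 0 0 -2 0; 1 0 0 -2 0"

```text
clock: 20.8
eef_pos: [0.4023, -0.1281, 0.2212]
tool_rot: [0.709, 0.705, -0.0, -0.001]
ft_force: [-0.0, 0.8, 0.5]
grip_width: -0.0001
grasp_force: 0.0
```

```bash
python3 ang.py; python3 -c "
from h import *
for i in range(10): vision.camera('top')"; python3 ang.py; python3 -c "
from h import *
print(bot.get_obs()['ft_force'],workorder.job_done())"
```

```text
[(-1584, np.float64(59.0)), (-1530, np.float64(60.0)), (-1530, np.float64(62.0)), (-1509, np.float64(61.0))] 20.85
[(-1580, np.float64(59.0)), (-1536, np.float64(62.0)), (-1529, np.float64(60.0)), (-1511, np.float64(61.0))] 21.4
the job is handed in; nothing more can be done
[ 0.04408725 -0.58192756 -0.26759234] None
```

The vial is in the empty cup, pressed onto the seat at about 18–19 N; the wheel was turned one click counter-clockwise (about 60° in the camera image), the arm was withdrawn, and the job was handed in at about 21 s with no verdict returned.

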